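Set the swivel hook and hang up the loupe

TASK

The stand's swivel hook is turned aside. First, with the loupe still in its rest, push the hook round with the closed fingers (do not grip it) towards the stand's long foot until you feel its stop, and press it against the stop with about 10 N for a second, never more than 25 N. Then lift the loupe out of its rest, gently hang it by its eye on the hook's bar and let go, leaving the hook over the long foot and the other things on the bench undisturbed.

Things in the scene. Friction and masses are not known exactly. Their poses are not given: they have to be found in the camera images.
- stand: Fixed steel stand: round base 90 mm across and 12 mm high, upright post 20 mm thick, and one long flat foot (36 mm wide, 10 mm high) that reaches 150 mm from the post along the stand's own -x axis. Origin: on the bench under the post's axis, which is also the hook's swivel axis. z up.
- hook_seat (a point): Point on top of the hook's bar at mid length, 44 mm from the swivel axis, 170 mm above the bench; turns with the hook. Its -x axis points outward along the bar, z up. Hub 30 mm across, 149 to 183 mm above the bench; from it a level round bar 8 mm thick (centre 166 mm up); its 8 mm upturned tip stands 72 mm from the swivel axis and rises to 180 mm above the bench.
- hook_hub (a point): Centre of the hook's hub, on the swivel axis, 166 mm above the bench; axes as hook_seat. The hook starts 0.7 to 2.0 rad anticlockwise (from above) of the long foot: turn it clockwise. Its rigid stop is hidden in the hub and set anew each time, anywhere within 0.2 rad either side of the foot's direction: find it by feel. Turning takes only 0.08 N m (2 N at mid bar); the hook stays where left.
- loupe: Loose loupe, 60 to 130 g, upright in its rest. Origin: middle of its lower edge; z up, x through its thickness, y across its width. Black square lens frame 56 mm wide (y), 56 high, 12 thick (x); neck 14 mm wide; above it a straight-sided flat aluminium head with the eye, 40 mm wide (y), 8 thick (x), from 75 to 141 mm above the origin.
- loupe_mid (a point): Centre of the loupe, half-way up (70.5 mm above its lower edge); same axes as the loupe. A good grasp is across the head's 40 mm width, above the eye, some 57 mm above this point.
- loupe_eye (a point): Apex of the loupe's eye, 113.5 mm above its lower edge, mid thickness. The eye is a window through the thickness, 26 mm wide, reaching 32 mm down from this point; its top is a shallow inverted V (sides 7 mm lower) that centres itself on a bar. Once hung, this point lies on hook_seat or a little along the bar from it.
- rest: Fixed grey plastic rest block 46 x 80 x 32 mm with a slot 14 mm wide and 60 mm long, open on top, its floor 10 mm above the bench; the loupe stands in it. Origin at the centre of its underside, y along the slot. Lift the loupe straight up by 25 mm or more to clear it.
- vial: Bystander: capped amber jar, 36 mm across, 75 mm high. Origin at the centre of its underside.
- module: Bystander: small metal box 60 x 50 x 42 mm. Origin at the centre of its underside.
- driver: Bystander: screwdriver lying on the bench, 150 mm long, along its x axis.
Not all that is in view belongs to the job. There is more than one size of the loupe; the job needs the largest.

How it is judged:
By the outcome, as a careful person would: the job done as asked, in the order asked, and still so for the second after the job is handed in, with the robot touching nothing.
It also fails if it takes over 72 s, if anything falls off the work surface, if the arm or the gripper's body presses on something with over 40 N, if the wrist force passes 120 N, or if a joint passes its speed limit or range.

ROBOT

A 6-joint arm with a two-finger parallel gripper is mounted at the origin on the work surface. World frame = base frame: x ahead of the robot, y to its left, z up, the work surface at z = 0. Lengths are in m, angles in rad, forces in N, time in s.
With the tool pointing down it reaches from about 0.4 to 0.825 m from the base axis. Payload 7 kg.
Tool frame: the origin (TCP) lies at the centre of the arm's flange, where the gripper is bolted on; the fingertips stand 178 mm ahead of it and the grasp point (between the pads) lies arm.tcp_to_grasp ahead of it (arm.tcp_to_grasp is the distance from the TCP to the grasp point, in m); z points along the fingers, y is the direction in which the jaws open and shut (so a half turn about z gives the same grasp; the last joint's range is limited). The gripper opens to 88 mm and grips with 3 to 60 N. Pads are 19 mm wide; open, the fingers measure 130 mm over their backs; the gripper's body (78 mm by 193 mm) begins 47 mm behind the grasp point.
Start: joints at [-1.018, 0.359, 0.012, 0, -1.224, -0.288], TCP at [0.177, -0.651, 0.405] pointing down, gripper open.
Joint ranges: [-3.07, 3.07], [-1.43, 2.12], [-1.02, 1.25], [-3.03, 1.67], [-3.05, -0], [-3.03, 3.03]. Speed limits (rad/s): [2.39, 2.39, 3.01, 3.14, 3.14, 3.14].

INTERFACE

Orientations are given as [roll, pitch, yaw] about the fixed x, y, z axes, in that order (R = Rz(yaw) Ry(pitch) Rx(roll)).
In Python, from station import arm gives the robot as it stands.
- The arm moves only by the tool move_arm, never from a script. Its argument "deltas" is a list of rows, each a list of 6 numbers: the shift along the world's x, y, z in mm, then the turn, a rotation vector about the world's x, y, z in degrees. In form: [[tx, ty, tz, ax, ay, az], ...]. A call has exactly 5 rows; each row shifts and turns the commanded pose from where the row before left it; what a row does not reach is not made up. A row lasts 1/12 s, in which the tool goes at most 41.7 mm and 7.16 degrees, less where a joint would pass 70% of its speed; a pose out of reach is approached as far as the arm can. A call with a gripper value outside its range is refused whole. "claw" is the closure in counts, from 0 (fully open) to 255 (shut), set as the call begins (left out, the last holds). The fingers move at their own pace and stop on an object; "squeeze" is the grip in N (left out, the last holds). Time passes only in rows, so rows that do not move let the fingers close, or fill a call up. It gives the time, the measured TCP pose, the force and the opening at its end, in the units of the state.
- arm.get_state(): the state, without advancing time (a new reading comes with each control period).
- arm.grab_frame(name): name is "scene" or "side" or "wrist"; returns the picture (480x640x3 uint8, red, green, blue); there is no depth.
- arm.calibration(name): a dict with "intrinsics" (3x3 intrinsics, pixels), "k1" (the pictures are not rectified: a ray, as slopes to the right and down, at radius r is drawn at 1 + k1 r^2 times it, then the intrinsics apply), "T" (4x4, takes a point from camera to world coordinates); the wrist camera has in their place "mount" (4x4, takes a point from camera to tool coordinates, whose origin is the TCP and whose axes are the flange's). Camera axes: x right, y up, looking along -z (the intrinsics and any distortion apply to the point x, -y, -z); pixel columns grow to the right and rows downward; lengths in m; the calibration is good to about 2 mm. A picture is of the moment at which its call begins: read the wrist's pose just before it. calibration takes no time and is no camera call.
- arm.job_done(): hands the job in, once; it reports no verdict.
Trained networks look in the newest picture that a camera, given by its name, has taken for a name from the list of things; names that differ only in an ending like _2 or _b are one class to them, and where a whole thing is asked for, a point or a joint stands for the part that bears it (a point fixed in the world has none). Each returns a list of dicts, best first, with "score" (0 to 1); they miss things now and then, are a little off and sometimes report something else, mostly with a low value. They report only what shows in the picture. A call takes as long as a camera call. They do not tell look-alikes from the thing itself.
- arm.spot_in(thing, camera): "xy" ([column, row] in pixels, amid what is visible of it).
- arm.masks_of(thing, camera): "pixels" (480x640 bool, what is visible of it) and "xy" ([column, row] in pixels, amid what is visible of it).
- arm.spot_point(thing, camera): "xy" ([column, row] in pixels: a listed point, or the origin of a listed thing).
The state is a dict: "t": time; "q": joint angles; "qd": joint speeds; "joint_efforts": joint torques, N m; "eef_pos": TCP position; "ee_rot": TCP orientation; "force": force on the tool from outside, world axes, zero at the start; "moment": the same for the moment, N m; "width": finger opening in m.
Only numpy, scipy, OpenCV 4.12 (cv2) and the standard library are available. Lean on these libraries where they do the work, as an engineer would, in place of code of your own. Each camera call takes 0.05 s, during which the arm holds its last target. There are 200 camera calls.

## Working session

There is one attempt and no reset: what is moved stays moved. The work goes in short steps, Python scripts to look and compute and a tool call to move; the robot and the scene stay as the last step left them, time stands still between calls to the robot, and variables do not carry over. Pictures are saved under pics/ and viewed, about 8 in all and at most 12, crops included, and the job is handed in when it is done.

Besides the shell and the picture viewer there is one more tool, called in YAML: its name, and indented under it one key for each argument. move_arm: Moves the arm, as the interface text tells. Its arguments: {"type":"object","properties":{"deltas":{"type":"array","items":{"type":"array","items":{"type":"number"}}},"claw":{"type":"number"},"squeeze":{"type":"number"}},"required":["deltas"]}

```bash
mkdir -p pics; cat > h.py <<'E'
import numpy as np, cv2
from station import arm
from scipy.spatial.transform import Rotation as R
def cam(n):
    c=arm.calibration(n)
    if 'T' in c: return c['intrinsics'],c['k1'],np.array(c['T'])
    s=arm.get_state(); T=np.eye(4); T[:3,:3]=R.from_euler('xyz',s['ee_rot']).as_matrix(); T[:3,3]=s['eef_pos']
    return c['intrinsics'],c['k1'],T@np.array(c['mount'])
def ray(n,uv):
    K,k1,T=cam(n); d=np.array([k1,0,0,0,0.])
    p=cv2.undistortPoints(np.array([[uv]],float),np.array(K),d)[0,0]
    v=T[:3,:3]@np.array([p[0],-p[1],-1.]); return T[:3,3],v/np.linalg.norm(v)
def onz(n,uv,z):
    o,v=ray(n,uv); return o+v*(z-o[2])/v[2]
def proj(n,P):
    K,k1,T=cam(n); P=np.atleast_2d(P); c=(P-T[:3,3])@T[:3,:3]
    q=np.stack([c[:,0]/-c[:,2],-c[:,1]/-c[:,2]],1); r2=(q**2).sum(1,keepdims=True); q=q*(1+k1*r2)
    K=np.array(K); return q@K[:2,:2].T+K[:2,2]
def tri(obs):
    A=np.zeros((3,3));b=np.zeros(3);L=[]
    for n,uv in obs:
        o,v=ray(n,uv);M=np.eye(3)-np.outer(v,v);A+=M;b+=M@o;L.append((o,M))
    p=np.linalg.solve(A,b); return p,[round(1000*np.linalg.norm(M@(p-o)),1) for o,M in L]
def save(n,f,img=None):
    im=arm.grab_frame(n); cv2.imwrite('pics/'+f,im[:,:,::-1]); return im
E
python3 - <<'E'
from h import *
s=arm.get_state(); print({k:np.round(v,3) for k,v in s.items()}, arm.tcp_to_grasp)
a=save('scene','a.png');b=save('side','b.png')
cv2.imwrite('pics/ab.png',np.vstack([a,b])[:,:,::-1]) 
for n in('scene','side'):
    print(n,np.round(arm.calibration(n)['T'],3)[:3].tolist())
    for t in ['stand','hook_seat','hook_hub','loupe','loupe_mid','loupe_eye','rest','vial','module','driver']:
        print(t,[(np.round(d['xy'],1).tolist(),round(d['score'],2)) for d in arm.spot_point(t,n)[:4]])
E
```

```text
{'t': np.float64(0.0), 'q': array([-1.018,  0.359,  0.011, -0.   , -1.224, -0.288]), 'qd': array([ 0.001,  0.   ,  0.   ,  0.001, -0.001, -0.001]), 'joint_efforts': array([-0.0000e+00, -5.8271e+01,  2.9306e+01,  6.9970e+00,  7.0000e-03,
       -0.0000e+00]), 'eef_pos': array([ 0.177, -0.651,  0.404]), 'ee_rot': array([ 3.14 , -0.   , -2.877]), 'force': array([0.494, 0.739, 0.065]), 'moment': array([-0.055,  0.03 ,  0.065]), 'width': np.float64(0.088)} 0.1593
scene [[-0.406, -0.776, 0.482, 1.048], [0.914, -0.352, 0.204, 0.233], [0.011, 0.524, 0.852, 0.993]]
stand [([366.9, 338.6], 0.93)]
hook_seat [([352.8, 274.0], 0.66)]
hook_hub [([374.1, 293.0], 0.67), ([193.9, 317.0], 0.34)]
loupe [([178.2, 235.8], 0.8), ([216.9, 208.4], 0.74), ([262.2, 226.6], 0.67)]
loupe_mid [([257.6, 205.1], 0.79), ([209.3, 181.5], 0.68), ([174.1, 221.6], 0.59)]
loupe_eye [([259.8, 199.8], 0.79), ([169.9, 209.3], 0.64), ([208.1, 165.4], 0.63)]
rest [([213.2, 207.9], 0.55)]
vial [([196.6, 318.4], 0.84), ([490.1, 302.3], 0.31)]
module [([491.3, 304.7], 0.84)]
driver [([394.7, 221.7], 0.59)]
side [[-0.895, 0.242, -0.375, 0.155], [-0.446, -0.515, 0.732, 0.761], [-0.016, 0.822, 0.569, 0.719]]
stand [([259.0, 317.1], 0.9), ([389.8, 192.5], 0.35)]
hook_seat [([272.1, 236.0], 0.74)]
hook_hub [([249.8, 244.1], 0.55)]
loupe [([372.8, 257.4], 0.8), ([384.1, 208.2], 0.75), ([385.5, 231.7], 0.73), ([271.3, 238.9], 0.73)]
loupe_mid [([388.3, 207.1], 0.89), ([359.4, 201.5], 0.74), ([374.4, 237.0], 0.67)]
loupe_eye [([376.0, 227.1], 0.75), ([387.2, 193.2], 0.62), ([361.0, 190.6], 0.58), ([257.3, 312.7], 0.47)]
rest [([386.0, 235.6], 0.68), ([254.1, 310.7], 0.52)]
vial [([293.6, 230.9], 0.65)]
module [([282.6, 407.9], 0.79)]
driver []
```

View pics/a.png

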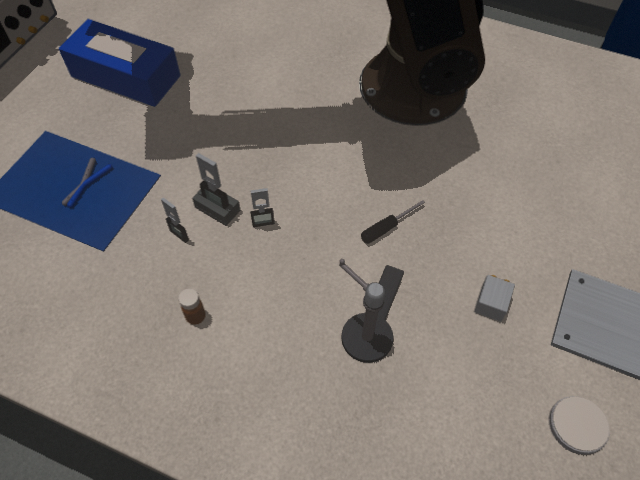

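View pics/b.png

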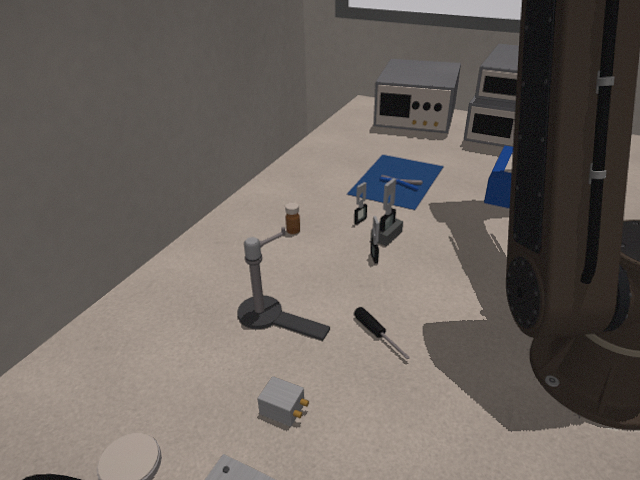

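The scene view shows the hook tip at (342,262), hub at (374,293) and foot end at about (394,270). The loupe in the rest is at (210,185). Two free-standing smaller look-alikes are at (175,220) and (262,208). The side view agrees: hub (252,245), tip (284,231), foot end (319,332), loupe in rest (388,210).

```bash
python3 - <<'E'
from h import *
f=lambda x:np.round(x,4).tolist()
def T(name,a,b): p,e=tri([('scene',a),('side',b)]); print(name,f(p),e); return p
st=T('stand',(366.9,338.6),(259,317.1)); print(f(onz('scene',(366.9,338.6),0)),f(onz('side',(259,317.1),0)))
T('hubtop',(374,287),(252,239)); hub=T('hub',(374.1,293),(249.8,244.1)); print(f(onz('scene',(374.1,293),.166)))
tip=T('tip',(342,262),(284,231)); print(f(onz('scene',(342,262),.18)),f(onz('side',(284,231),.18)))
T('seat',(352.8,274),(272.1,236))
fe=T('footend',(394,270),(319,332)); print(f(onz('scene',(394,270),.01)),f(onz('side',(319,332),.01)))
T('eye',(208.1,165.4),(387.2,193.2));T('mid',(209.3,181.5),(388.3,207.1))
T('rest',(213.2,207.9),(386,235.6)); T('origin',(216.9,208.4),(385.5,231.7))
T('vial',(196.6,318.4),(293.6,230.9));T('module',(491.3,304.7),(282.6,407.9))
print('driver',f(onz('scene',(365,240),.01)),f(onz('scene',(424,203),.01)))
print('sm',f(onz('scene',(178,237),0)),f(onz('scene',(262,226),0)))
a=cv2.imread('pics/a.png')[130:260,140:290];b=cv2.imread('pics/b.png')[160:290,320:470]
cv2.imwrite('pics/c.png',np.hstack([cv2.resize(a,(400,346),interpolation=2),cv2.resize(b,(400,346),interpolation=2)]))
E
```

```text
stand [0.6192, 0.1385, -0.006] [np.float64(0.5), np.float64(0.5)]
[0.6214, 0.1387, 0.0] [0.6155, 0.1442, 0.0]
hubtop [0.6191, 0.1346, 0.1853] [np.float64(0.8), np.float64(0.8)]
hub [0.6231, 0.1373, 0.1746] [np.float64(0.5), np.float64(0.5)]
[0.619, 0.1368, 0.166]
tip [0.5903, 0.0704, 0.1714] [np.float64(2.0), np.float64(2.0)]
[0.5967, 0.0737, 0.18] [0.583, 0.0788, 0.18]
seat [0.6028, 0.0939, 0.1707] [np.float64(1.9), np.float64(1.9)]
footend [0.4809, 0.1365, 0.0113] [np.float64(2.3), np.float64(2.3)]
[0.4783, 0.1346, 0.01] [0.4824, 0.1378, 0.01]
eye [0.485, -0.232, 0.1278] [np.float64(3.7), np.float64(3.7)]
mid [0.4849, -0.2387, 0.0832] [np.float64(0.1), np.float64(0.1)]
rest [0.4867, -0.2431, -0.0023] [np.float64(0.5), np.float64(0.5)]
origin [0.4887, -0.2332, 0.0114] [np.float64(3.9), np.float64(3.9)]
vial [0.7058, -0.1553, -0.0011] [np.float64(4.5), np.float64(4.5)]
module [0.4649, 0.3153, -0.0001] [np.float64(3.8), np.float64(3.8)]
driver [0.4395, 0.0612, 0.01] [0.3109, 0.135, 0.01]
sm [0.5752, -0.2698, 0.0] [0.4862, -0.1353, 0.0]
```

View pics/c.png

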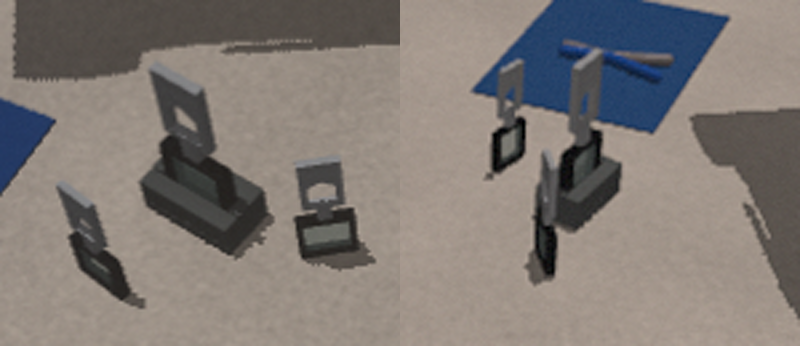

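move_arm:
  deltas:
    - [16,25,3,0,0,0]
    - [16,25,3,0,0,0]
    - [16,25,3,0,0,0]
    - [16,25,3,0,0,0]
    - [16,25,3,0,0,0]
  claw: 255
  squeeze: 20

```text
t: 1.52
eef_pos: [0.2571, -0.5253, 0.4198]
ee_rot: [-3.141, 0.0, -2.877]
force: [1.3, 0.7, -0.3]
width: 0.0597
```

move_arm:
  deltas:
    - [16,25,3,0,0,0]
    - [16,25,3,0,0,0]
    - [16,25,3,0,0,0]
    - [16,25,3,0,0,0]
    - [16,25,3,0,0,0]

```text
t: 1.93
eef_pos: [0.3371, -0.4001, 0.435]
ee_rot: [-3.141, 0.0, -2.877]
force: [1.8, -0.3, 0.7]
width: 0.0267
```

move_arm:
  deltas:
    - [16,25,3,0,0,0]
    - [16,25,3,0,0,0]
    - [16,25,3,0,0,0]
    - [16,25,3,0,0,0]
    - [0,0,0,0,0,0]

```text
t: 2.35
eef_pos: [0.4025, -0.2986, 0.4477]
ee_rot: [-3.141, 0.002, -2.874]
force: [0.1, -1.0, 0.7]
width: 0.0008
```

```bash
python3 - <<'E'
from h import *
print(np.round(arm.calibration('wrist')['mount'],3).tolist())
save('wrist','d.png')
for t in ['loupe','loupe_mid','loupe_eye','rest']:
    print(t,[(np.round(d['xy'],1).tolist(),round(d['score'],2)) for d in arm.spot_point(t,'wrist')[:4]])
for P in ([.485,-.239,.0805],[.485,-.239,.151]): print(proj('wrist',P))
E
```

```text
[[-0.0, 0.954, 0.301, 0.082], [1.0, 0.0, 0.0, 0.0], [0.0, 0.301, -0.954, 0.019], [0.0, 0.0, 0.0, 1.0]]
loupe [([360.1, 279.4], 0.94)]
loupe_mid [([451.3, 311.3], 0.97), ([362.8, 305.3], 0.62)]
loupe_eye []
rest [([355.9, 274.5], 0.75)]
[[361.61036952 310.71251483]]
[[369.89833799 352.1624658 ]]
```

View pics/d.png

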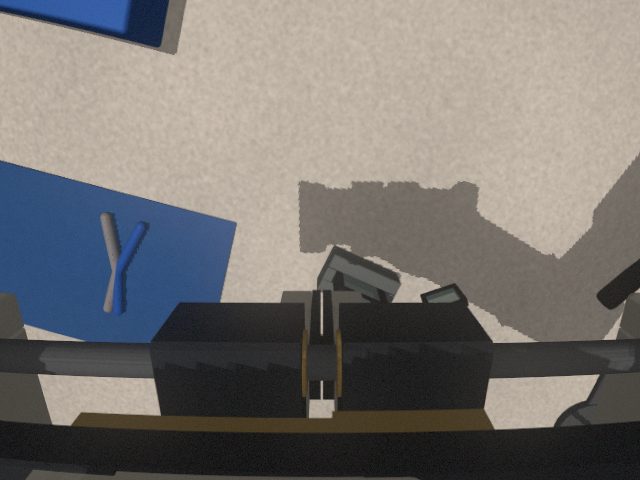

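The wrist view shows the rest's rear edge at (335–400, 248–280), with the gripper hiding the loupe. I'll look at it properly later. Now the hook.

move_arm:
  deltas:
    - [16,25,-2,0,0,3.5]
    - [16,25,-2,0,0,3.5]
    - [16,25,-2,0,0,3.5]
    - [16,25,-2,0,0,3.5]
    - [16,25,-2,0,0,3.5]

```text
t: 3.02
eef_pos: [0.4808, -0.1764, 0.4365]
ee_rot: [-3.142, -0.0, -2.57]
force: [0.3, -1.0, 0.3]
width: 0.0009
```

move_arm:
  deltas:
    - [16,25,-2,0,0,3.5]
    - [16,25,-2,0,0,3.5]
    - [16,25,-2,0,0,3.5]
    - [16,25,-2,0,0,3.5]
    - [16,25,-2,0,0,3.5]

```text
t: 3.43
eef_pos: [0.5612, -0.0513, 0.4264]
ee_rot: [3.141, -0.0, -2.265]
force: [0.7, -1.2, -0.3]
width: 0.0007
```

move_arm:
  deltas:
    - [16,25,-2,0,0,3.5]
    - [16,25,-2,0,0,3.5]
    - [16,25,-2,0,0,3.5]
    - [16,25,-2,0,0,3.5]
    - [16,25,-2,0,0,3.5]

```text
t: 3.85
eef_pos: [0.6415, 0.0735, 0.4162]
ee_rot: [3.141, -0.0, -1.959]
force: [0.7, -0.2, -0.9]
width: 0.0006
```

```bash
python3 - <<'E'
from h import *
s=arm.get_state();print(np.round(s['eef_pos'],4),np.round(np.degrees(s['ee_rot']),1),np.round(s['force'],1))
im=save('wrist','e.png')
for t in ['hook_seat','hook_hub']:
    print(t,[(np.round(d['xy'],1).tolist(),round(d['score'],2)) for d in arm.spot_point(t,'wrist')[:4]])
for P in ([.619,.137,.183],[.592,.070,.180]): print(proj('wrist',P))
E
```

```text
[0.6415 0.0735 0.4162] [ 180.    -0.  -112.3] [ 0.7 -0.2 -0.9]
hook_seat [([395.8, 266.9], 0.63)]
hook_hub []
[[394.4177069  342.02007583]]
[[400.11944687 225.24997035]]
```

View pics/e.png

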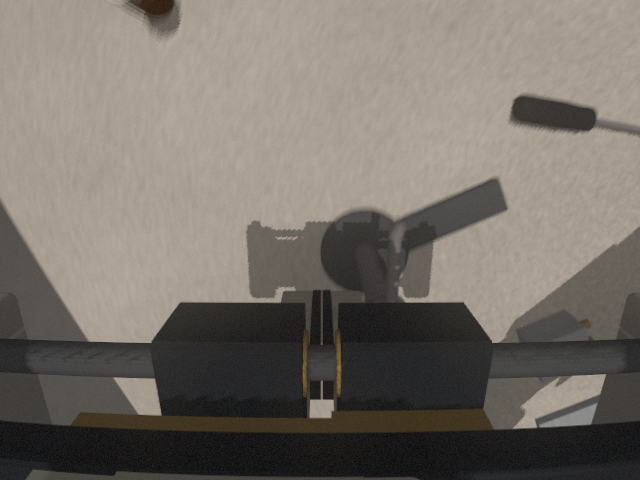

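The wrist view agrees with the fix: the tip is at (397,228) against a predicted (400,225), and the foot end is near (503,194). Lower beside the bar and advance.

move_arm:
  deltas:
    - [0,0,-17,0,0,0]
    - [0,0,-17,0,0,0]
    - [0,0,-17,0,0,0]
    - [0,0,-17,0,0,0]
    - [0,0,-17,0,0,0]

```text
t: 4.42
eef_pos: [0.6403, 0.0717, 0.331]
ee_rot: [3.142, -0.0, -1.963]
force: [0.4, 0.4, 0.3]
width: 0.0006
```

move_arm:
  deltas:
    - [-3.7,1.5,0,0,0,0]
    - [-3.7,1.5,0,0,0,0]
    - [-3.7,1.5,0,0,0,0]
    - [-3.7,1.5,0,0,0,0]
    - [0,0,0,0,0,0]

```text
t: 4.83
eef_pos: [0.6253, 0.0797, 0.3332]
ee_rot: [-3.14, 0.002, -1.96]
force: [-1.0, -0.7, -0.0]
width: 0.0
```

```bash
python3 - <<'E'
from h import *
s=arm.get_state();print(np.round(s['eef_pos'],4),np.round(s['force'],1),np.round(s['moment'],2))
im=save('scene','f.png')
K=cv2.imread('pics/e.png')
a=np.array([onz('wrist',(0,0),0)])
c=im[230:350,300:450]; d=arm.grab_frame('side')[190:310,210:360]
cv2.imwrite('pics/f2.png',np.hstack([cv2.resize(x,(400,320),interpolation=2) for x in(c,d)])[:,:,::-1])
# foot end from image e
c=arm.calibration('wrist');T=np.eye(4);T[:3,:3]=R.from_euler('xyz',[np.pi,0,-1.959]).as_matrix();T[:3,3]=[.6415,.0735,.4162];T=T@np.array(c['mount'])
for uv in ((498,179),(507,208)):
    p=cv2.undistortPoints(np.array([[uv]],float),np.array(c['intrinsics']),np.array([c['k1'],0,0,0,0.]))[0,0]
    v=T[:3,:3]@np.array([p[0],-p[1],-1]);print('footcorner',np.round(T[:3,3]+v*(.01-T[2,3])/v[2],4))
E
```

```text
[0.6253 0.0797 0.3332] [-1.  -0.7 -0. ] [ 0.02  0.09 -0.04]
footcorner [0.4737 0.1185 0.01  ]
footcorner [0.4727 0.1501 0.01  ]
```

View pics/f2.png

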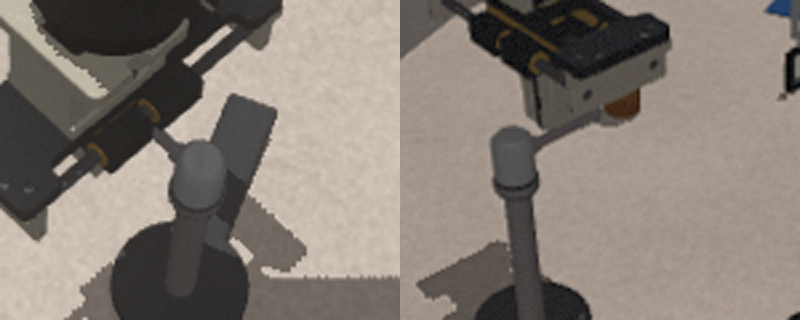

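The hook is not yet clearly touched. Foot end centre is about (0.473, 0.134), so the foot direction is about 181° and the hook is at about 248°. I'll swing the finger round the hub by 45°.

move_arm:
  deltas:
    - [-4.5,-0.3,0,0,0,-4.5]
    - [-4.5,0,0,0,0,-4.5]
    - [-4.5,0.4,0,0,0,-4.5]
    - [-4.5,0.8,0,0,0,-4.5]
    - [-4.4,1.1,0,0,0,-4.5]

```text
t: 5.35
eef_pos: [0.6037, 0.0816, 0.3322]
ee_rot: [-3.141, 0.001, -2.357]
force: [1.9, 0.1, -0.4]
width: 0.0005
```

move_arm:
  deltas:
    - [-4.3,1.4,0,0,0,-4.5]
    - [-4.2,1.8,0,0,0,-4.5]
    - [-4,2.1,0,0,0,-4.5]
    - [-3.8,2.4,0,0,0,-4.5]
    - [-3.7,2.7,0,0,0,-4.5]

```text
t: 5.77
eef_pos: [0.5836, 0.092, 0.3322]
ee_rot: [-3.141, 0.001, -2.75]
force: [1.7, -1.2, 0.1]
width: 0.0002
```

```bash
python3 - <<'E'
from h import *
s=arm.get_state();print(np.round(s['eef_pos'],4),np.round(np.degrees(s['ee_rot']),1),np.round(s['force'],1),np.round(s['moment'],2))
im=arm.grab_frame('scene');d=arm.grab_frame('side')
for n in('scene','side'): print(n,[(np.round(e['xy'],1).tolist(),round(e['score'],2)) for e in arm.spot_point('hook_seat',n)[:2]])
cv2.imwrite('pics/g.png',np.hstack([cv2.resize(x,(400,320),interpolation=2) for x in(im[230:350,300:450],d[190:310,210:360])])[:,:,::-1])
E
```

```text
[0.5836 0.092  0.3322] [-1.800e+02  1.000e-01 -1.575e+02] [ 1.7 -1.2  0.1] [-0.32 -0.5  -0.02]
scene [([372.1, 268.7], 0.78)]
side [([278.1, 243.3], 0.58)]
```

View pics/g.png

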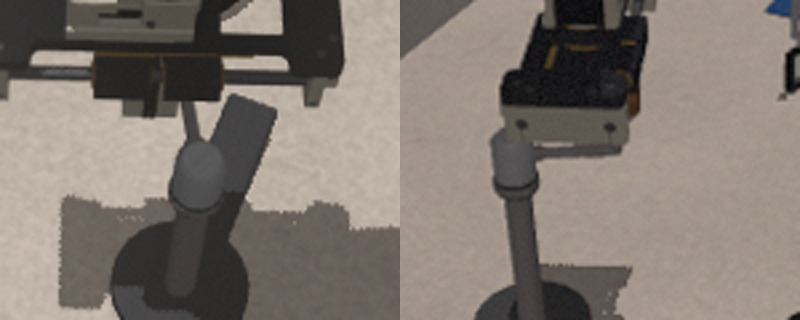

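```bash
python3 - <<'E'
from h import *
hub=np.array([.619,.137])
for n,uv in(('scene',(372.1,268.7)),('side',(278.1,243.3))):
    p=onz(n,uv,.17)[:2]-hub;print(n,np.round(p,4),np.degrees(np.arctan2(p[1],p[0]))%360)
p=arm.get_state()['eef_pos'][:2]-hub
a=np.arctan2(p[1],p[0]);r=np.hypot(*p);print(r,np.degrees(a))
for d in range(0,-40,-2):
    b=a+np.radians(d);e=b+np.radians(-2);print(d,np.round(1000*r*np.array([np.cos(e)-np.cos(b),np.sin(e)-np.sin(b)]),2))
E
```

```text
scene [-0.0361 -0.0181] 206.6678792679144
side [-0.0386 -0.0304] 218.18596732654265
0.05724136847546678 -128.2508878408078
0 [-1.55  1.26]
-2 [-1.5   1.32]
-4 [-1.46  1.37]
-6 [-1.41  1.42]
-8 [-1.36  1.47]
-10 [-1.3   1.51]
-12 [-1.25  1.56]
-14 [-1.2  1.6]
-16 [-1.14  1.64]
-18 [-1.08  1.68]
-20 [-1.02  1.72]
-22 [-0.96  1.75]
-24 [-0.9   1.78]
-26 [-0.84  1.81]
-28 [-0.77  1.84]
-30 [-0.71  1.87]
-32 [-0.64  1.89]
-34 [-0.58  1.91]
-36 [-0.51  1.93]
-38 [-0.44  1.95]
```

move_arm:
  deltas:
    - [-1.5,1.3,0,0,0,-2]
    - [-1.5,1.3,0,0,0,-2]
    - [-1.5,1.4,0,0,0,-2]
    - [-1.4,1.4,0,0,0,-2]
    - [-1.4,1.5,0,0,0,-2]

```text
t: 6.38
eef_pos: [0.5765, 0.0986, 0.3319]
ee_rot: [-3.141, 0.0, -2.92]
force: [0.8, -1.9, 1.0]
width: 0.0008
```

move_arm:
  deltas:
    - [-0.65,0.75,0,0,0,-1]
    - [-0.3,0.4,0,0,0,-0.5]
    - [-0.3,0.4,0,0,0,-0.5]
    - [-0.3,0.4,0,0,0,-0.5]
    - [-0.3,0.4,0,0,0,-0.5]

```text
t: 6.8
eef_pos: [0.5744, 0.1012, 0.3317]
ee_rot: [-3.142, 0.0, -2.973]
force: [0.1, 0.0, 0.2]
width: 0.0007
```

```bash
python3 - <<'E'
from h import *
s=arm.get_state();print(np.round(s['eef_pos'],4),np.round(np.degrees(s['ee_rot']),1),np.round(s['force'],1),np.round(s['moment'],2))
hub=np.array([.619,.137]);arm.grab_frame('scene');arm.grab_frame('side')
for n in('scene','side'):
  for nm,z in(('hook_seat',.17),('hook_hub',.166)):
    for e in arm.spot_point(nm,n)[:1]:
        p=onz(n,e['xy'],z)[:2]-hub;print(n,nm,e['xy'],np.round(p,4),np.degrees(np.arctan2(p[1],p[0]))%360)
E
```

```text
[0.5744 0.1012 0.3317] [-180.     0.  -170.3] [0.1 0.  0.2] [-0.44 -0.22  0.04]
scene hook_seat [377.0, 268.9] [-0.0389 -0.0111] 195.8951652180031
scene hook_hub [375.4, 294.0] [0.0008 0.0022] 70.19723178347526
side hook_seat [275.9, 246.8] [-0.0406 -0.019 ] 205.02421569944585
side hook_hub [249.1, 242.4] [ 0.0156 -0.0143] 317.4814332060866
```

move_arm:
  deltas:
    - [-0.3,0.4,0,0,0,-0.5]
    - [-0.3,0.4,0,0,0,-0.5]
    - [-0.3,0.4,0,0,0,-0.5]
    - [-0.3,0.4,0,0,0,-0.5]
    - [-0.3,0.4,0,0,0,-0.5]

```text
t: 7.52
eef_pos: [0.5727, 0.1032, 0.3317]
ee_rot: [3.142, 0.0, -3.017]
force: [1.4, -0.9, 0.9]
width: 0.0001
```

move_arm:
  deltas:
    - [-0.3,0.4,0,0,0,-0.5]
    - [-0.3,0.4,0,0,0,-0.5]
    - [-0.3,0.4,0,0,0,-0.5]
    - [-0.3,0.4,0,0,0,-0.5]
    - [-0.3,0.4,0,0,0,-0.5]

```text
t: 7.93
eef_pos: [0.5713, 0.1053, 0.3317]
ee_rot: [3.142, 0.0, -3.061]
force: [1.4, -1.3, -0.3]
width: 0.0009
```

move_arm:
  deltas:
    - [-0.2,0.4,0,0,0,-0.5]
    - [-0.2,0.4,0,0,0,-0.5]
    - [-0.2,0.4,0,0,0,-0.5]
    - [-0.2,0.4,0,0,0,-0.5]
    - [-0.2,0.4,0,0,0,-0.5]

```text
t: 8.35
eef_pos: [0.5702, 0.1072, 0.3316]
ee_rot: [-3.141, -0.0, -3.105]
force: [0.0, -1.7, 0.2]
width: 0.0007
```

move_arm:
  deltas:
    - [-0.2,0.4,0,0,0,-0.5]
    - [-0.2,0.4,0,0,0,-0.5]
    - [-0.2,0.4,0,0,0,-0.5]
    - [-0.2,0.4,0,0,0,-0.5]
    - [-0.2,0.4,0,0,0,-0.5]

```text
t: 8.77
eef_pos: [0.5691, 0.1092, 0.3316]
ee_rot: [-3.141, -0.0, 3.135]
force: [0.1, -1.2, 0.4]
width: 0.0002
```

move_arm:
  deltas:
    - [-0.2,0.5,0,0,0,-0.5]
    - [-0.2,0.5,0,0,0,-0.5]
    - [-0.2,0.5,0,0,0,-0.5]
    - [-0.2,0.5,0,0,0,-0.5]
    - [-0.2,0.5,0,0,0,-0.5]

```text
t: 9.18
eef_pos: [0.5682, 0.1117, 0.3315]
ee_rot: [-3.141, -0.0, 3.091]
force: [-1.3, -2.6, -0.1]
width: 0.0005
```

```bash
cat > hk.py <<'E'
from h import *
s=arm.get_state();print(np.round(s['eef_pos'],4),np.round(np.degrees(s['ee_rot']),1),np.round(s['force'],1),np.round(s['moment'],2))
hub=np.array([.619,.137])
for n in('scene','side'):
  arm.grab_frame(n)
  for e in arm.spot_point('hook_seat',n)[:1]:
        p=onz(n,e['xy'],.17)[:2]-hub;print(n,e['xy'],np.round(p,4),np.degrees(np.arctan2(p[1],p[0]))%360)
E
python3 hk.py
```

```text
[0.5682 0.1117 0.3315] [-180.    -0.   177.1] [-1.3 -2.6 -0.1] [-0.52  0.33  0.02]
scene [386.7, 268.9] [-0.0451  0.0026] 176.6728282884242
```

move_arm:
  deltas:
    - [-0.1,0.5,0,0,0,-0.5]
    - [-0.1,0.5,0,0,0,-0.5]
    - [-0.1,0.5,0,0,0,-0.5]
    - [0,0,0,0,0,0]
    - [0,0,0,0,0,0]

```text
t: 9.8
eef_pos: [0.5679, 0.1129, 0.3316]
ee_rot: [-3.141, -0.0, 3.066]
force: [-1.1, -3.7, 0.2]
width: 0.0007
```

move_arm:
  deltas:
    - [0,0.5,0,0,0,0]
    - [0,0.5,0,0,0,0]
    - [0,0,0,0,0,0]
    - [0,0,0,0,0,0]
    - [0,0,0,0,0,0]

```text
t: 10.22
eef_pos: [0.5678, 0.1134, 0.3316]
ee_rot: [-3.14, -0.001, 3.066]
force: [-0.8, -6.8, 0.5]
width: 0.0003
```

The stop is felt: the force climbs while the tool barely moves.

move_arm:
  deltas:
    - [0,0.5,0,0,0,0]
    - [0,0,0,0,0,0]
    - [0,0,0,0,0,0]
    - [0,0,0,0,0,0]
    - [0,0,0,0,0,0]

```text
t: 10.63
eef_pos: [0.5679, 0.1137, 0.3316]
ee_rot: [-3.139, -0.001, 3.066]
force: [0.3, -7.6, -0.2]
width: 0.0001
```

move_arm:
  deltas:
    - [0,0.5,0,0,0,0]
    - [0,0.3,0,0,0,0]
    - [0,0,0,0,0,0]
    - [0,0,0,0,0,0]
    - [0,0,0,0,0,0]

```text
t: 11.05
eef_pos: [0.5678, 0.114, 0.3316]
ee_rot: [-3.139, -0.001, 3.066]
force: [0.0, -10.9, 0.5]
width: 0.0007
```

Hold about 10–11 N for over a second, then back off.

move_arm:
  deltas:
    - [0,0,0,0,0,0]
    - [0,0,0,0,0,0]
    - [0,0,0,0,0,0]
    - [0,0,0,0,0,0]
    - [0,0,0,0,0,0]

```text
t: 11.47
eef_pos: [0.5678, 0.114, 0.3316]
ee_rot: [-3.139, -0.001, 3.066]
force: [0.2, -10.5, 0.5]
width: 0.0004
```

move_arm:
  deltas:
    - [0,0,0,0,0,0]
    - [0,0,0,0,0,0]
    - [0,0,0,0,0,0]
    - [0,0,0,0,0,0]
    - [0,0,0,0,0,0]

```text
t: 11.88
eef_pos: [0.5678, 0.114, 0.3316]
ee_rot: [-3.139, -0.001, 3.066]
force: [0.7, -11.2, 0.1]
width: 0.0004
```

move_arm:
  deltas:
    - [0,0,0,0,0,0]
    - [0,0,0,0,0,0]
    - [0,0,0,0,0,0]
    - [0,0,0,0,0,0]
    - [0,0,0,0,0,0]

```text
t: 12.3
eef_pos: [0.5678, 0.114, 0.3316]
ee_rot: [-3.139, -0.001, 3.066]
force: [0.6, -10.8, 0.5]
width: 0.0005
```

move_arm:
  deltas:
    - [0,-5,0,0,0,0]
    - [0,-10,0,0,0,0]
    - [0,-15,0,0,0,0]
    - [0,-15,10,0,0,0]
    - [0,-5,15,0,0,0]

```text
t: 12.72
eef_pos: [0.5675, 0.0632, 0.3562]
ee_rot: [-3.141, -0.002, 3.065]
force: [0.4, 0.1, -0.1]
width: 0.0003
```

```bash
python3 hk.py
```

```text
[0.5675 0.0632 0.3562] [-1.799e+02 -1.000e-01  1.756e+02] [ 0.4  0.1 -0.1] [-0.03 -0.01 -0.03]
scene [387.1, 269.9] [-0.0436  0.0038] 174.99997029721968
side [273.6, 251.7] [-0.0447 -0.004 ] 185.06928008720183
```

move_arm:
  deltas:
    - [-6,-25,19,0,0,0]
    - [-6,-30,19,0,0,0]
    - [-6,-30,19,0,0,0]
    - [-6,-30,19,0,0,0]
    - [-6,-30,19,0,0,0]

```text
t: 13.33
eef_pos: [0.5373, -0.0807, 0.4522]
ee_rot: [3.141, -0.0, 3.067]
force: [0.4, -0.3, 0.9]
width: 0.0002
```

move_arm:
  deltas:
    - [-6,-30,0,0,0,0]
    - [-6,-30,0,0,0,0]
    - [-6,-35,0,0,0,0]
    - [-6,-35,0,0,0,0]
    - [0,-25,0,0,0,0]

```text
t: 13.75
eef_pos: [0.5127, -0.2367, 0.4516]
ee_rot: [3.141, -0.0, 3.066]
force: [0.3, 0.4, 0.1]
width: 0.0006
```

move_arm:
  deltas:
    - [0,0,0,0,0,0]
    - [0,0,0,0,0,0]
    - [0,0,0,0,0,0]
    - [0,0,0,0,0,0]
    - [0,0,0,0,0,0]
  claw: 0

```text
t: 14.17
eef_pos: [0.5141, -0.2336, 0.4517]
ee_rot: [3.141, 0.0, 3.067]
force: [-0.0, 0.1, 0.1]
width: 0.0282
```

```bash
python3 - <<'E'
from h import *
s=arm.get_state();print(np.round(s['eef_pos'],4),np.round(np.degrees(s['ee_rot']),1))
save('wrist','i.png')
for t in ['loupe','loupe_mid','loupe_eye','rest']:
    print(t,[(np.round(d['xy'],1).tolist(),round(d['score'],2)) for d in arm.spot_point(t,'wrist')[:4]])
for P in ([.485,-.239,.0805],[.485,-.239,.151]): print(proj('wrist',P))
E
```

```text
[ 0.5141 -0.2336  0.4517] [180.    0.  175.8]
loupe [([321.1, 165.5], 0.71), ([294.3, 238.8], 0.69), ([409.2, 152.4], 0.68)]
loupe_mid [([421.2, 159.0], 0.92), ([289.8, 263.3], 0.72), ([317.8, 178.2], 0.66)]
loupe_eye [([286.5, 275.8], 0.84), ([318.5, 184.4], 0.79), ([432.6, 165.2], 0.7)]
rest [([321.0, 164.0], 0.88)]
[[313.06963428 176.62426702]]
[[311.08999532 191.83813899]]
```

View pics/i.png

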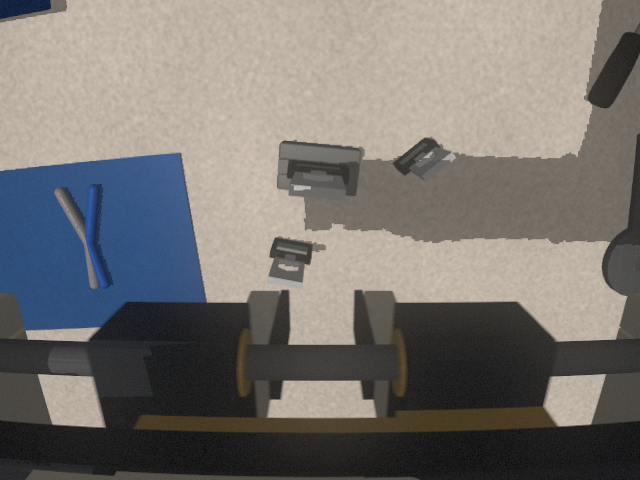

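The loupe in its rest is at about (320,175) here, with rest corners near (283,141) and (362,150). The two smaller look-alikes are at (290,262) and (425,158).

```bash
python3 - <<'E'
from h import *
f=lambda x:np.round(x,4).tolist()
a=onz('wrist',(283,141),.032);b=onz('wrist',(362,150),.032);print(f(a),f(b),np.linalg.norm(b-a),np.degrees(np.arctan2(*(b-a)[1::-1])))
print('mid',f(onz('wrist',(317.8,178.2),.0805)),'eye',f(onz('wrist',(318.5,184.4),.1235)),'rest',f(onz('wrist',(321,164),0)))
print(np.round(proj('wrist',[[.485,-.239,.151]]),1))
im=cv2.imread('pics/i.png');cv2.imwrite('pics/j.png',cv2.resize(im[125:215,265:385],(800,600),interpolation=cv2.INTER_CUBIC))
E
```

```text
[0.4555, -0.2668, 0.032] [0.4698, -0.1909, 0.032] 0.0772124858204385 79.31640923486793
mid [0.4867, -0.235, 0.0805] eye [0.4848, -0.2339, 0.1235] rest [0.4843, -0.2321, 0.0]
[[311.1 191.8]]
```

View pics/j.png

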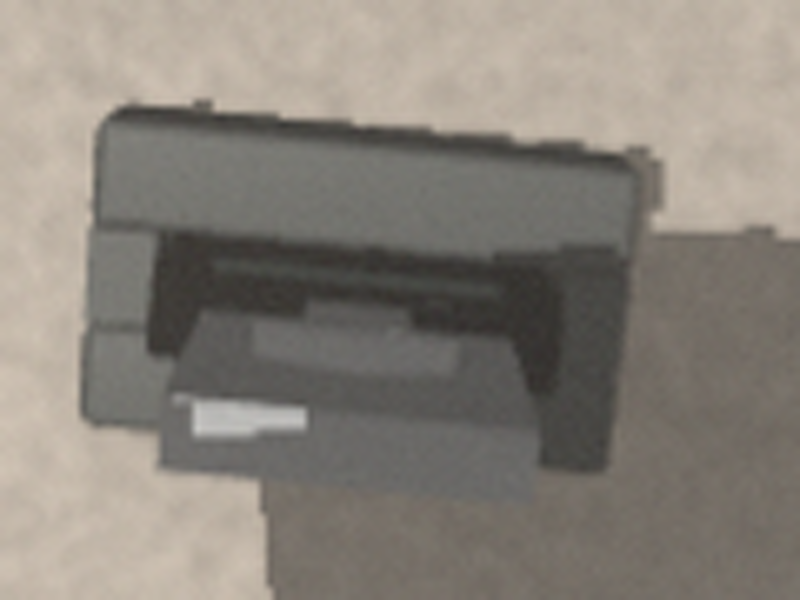

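```bash
python3 - <<'E'
from h import *
g=lambda u,v: onz('wrist',(265+u/6.667,125+v/6.667),.151)
P=[g(172,395),g(543,430),g(535,503),g(157,467)];print(np.round(P,4).tolist());print('c',np.mean(P,0))
for i,j in((0,1),(3,2)): d=P[j]-P[i];print(np.linalg.norm(d),np.degrees(np.arctan2(d[1],d[0])))
E
```

```text
[[0.4786, -0.2527, 0.151], [0.4852, -0.2141, 0.151], [0.493, -0.2154, 0.151], [0.4861, -0.2551, 0.151]]
c [ 0.48569335 -0.23431427  0.151     ]
0.039206592324228726 80.26517159468742
0.04025743823266544 80.1716098098672
```

The head measures 39–40 mm across, centred at (0.4857, −0.2343) with its width at 80°, so the jaw yaw is 170°. I'll use a partial opening to stay clear of the neighbours.

move_arm:
  deltas:
    - [-7,-0.2,-12,0,0,-1.5]
    - [-7,-0.2,-12,0,0,-1.5]
    - [-7,-0.2,-12,0,0,-1.4]
    - [-7.4,-0.1,-12,0,0,-1.4]
    - [0,0,-12,0,0,0]
  claw: 80
  squeeze: 20

```text
t: 14.83
eef_pos: [0.4845, -0.235, 0.3914]
ee_rot: [3.141, 0.0, 2.963]
force: [-0.6, 0.8, -0.3]
width: 0.0601
```

move_arm:
  deltas:
    - [0,0,-10,0,0,0]
    - [0,0,-10,0,0,0]
    - [0,0,0,0,0,0]
    - [0,0,0,0,0,0]
    - [0,0,0,0,0,0]

```text
t: 15.25
eef_pos: [0.486, -0.2352, 0.3721]
ee_rot: [-3.141, 0.001, 2.965]
force: [1.1, 0.5, -0.1]
width: 0.0603
```

```bash
python3 - <<'E'
from h import *
s=arm.get_state();print(np.round(s['eef_pos'],4),np.round(np.degrees(s['ee_rot']),1),s['width'])
a=arm.grab_frame('scene');b=arm.grab_frame('side')
cv2.imwrite('pics/k.png',np.hstack([cv2.resize(x,(400,346),interpolation=2) for x in(a[100:230,140:290],b[120:250,310:460])])[:,:,::-1])
E
```

```text
[ 0.486  -0.2352  0.3721] [-180.     0.   169.9] 0.0603074457355231
```

View pics/k.png

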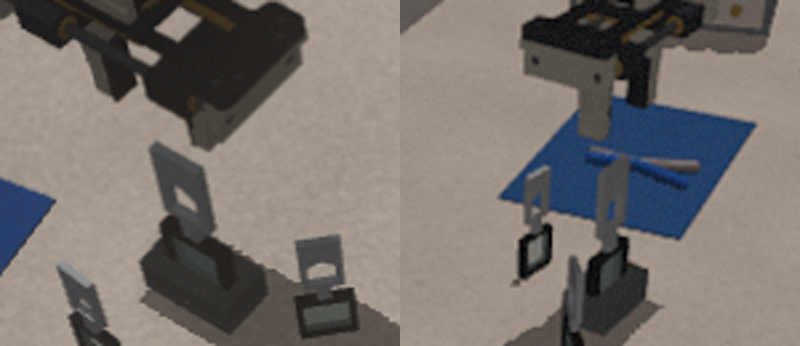

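The open fingers straddle the large loupe's head, and the neighbours are clear. Descend and grip.

move_arm:
  deltas:
    - [0,0.8,-15,0,0,0]
    - [0,0,-15,0,0,0]
    - [0,0,-15,0,0,0]
    - [0,0,-15,0,0,0]
    - [0,0,-15,0,0,0]

```text
t: 15.77
eef_pos: [0.4859, -0.2344, 0.2967]
ee_rot: [3.142, 0.001, 2.965]
force: [0.4, -0.3, -0.3]
width: 0.0601
```

move_arm:
  deltas:
    - [0,0,0,0,0,0]
    - [0,0,0,0,0,0]
    - [0,0,0,0,0,0]
    - [0,0,0,0,0,0]
    - [0,0,0,0,0,0]

```text
t: 16.18
eef_pos: [0.4859, -0.2345, 0.2978]
ee_rot: [3.142, 0.002, 2.965]
force: [-0.7, -1.1, 0.4]
width: 0.06
```

move_arm:
  deltas:
    - [0,0,0,0,0,0]
    - [0,0,0,0,0,0]
    - [0,0,0,0,0,0]
    - [0,0,0,0,0,0]
    - [0,0,0,0,0,0]
  claw: 255

```text
t: 16.6
eef_pos: [0.4856, -0.2344, 0.2968]
ee_rot: [-3.142, 0.0, 2.965]
force: [0.2, -0.3, 0.7]
width: 0.0397
```

move_arm:
  deltas:
    - [0,0,0,0,0,0]
    - [0,0,0,0,0,0]
    - [0,0,0,0,0,0]
    - [0,0,0,0,0,0]
    - [0,0,0,0,0,0]

```text
t: 17.02
eef_pos: [0.4857, -0.2344, 0.2968]
ee_rot: [-3.142, 0.0, 2.965]
force: [-0.3, 0.3, 3.0]
width: 0.0394
```

move_arm:
  deltas:
    - [0,0,4,0,0,0]
    - [0,0,8,0,0,0]
    - [0,0,10,0,0,0]
    - [0,0,12,0,0,0]
    - [0,0,16,0,0,0]

```text
t: 17.43
eef_pos: [0.4853, -0.2343, 0.3473]
ee_rot: [3.142, -0.001, 2.965]
force: [0.8, -0.4, -0.4]
width: 0.0395
```

move_arm:
  deltas:
    - [0,0,20,0,0,0]
    - [0,0,20,0,0,0]
    - [0,0,20,0,0,0]
    - [0,0,20,0,0,0]
    - [0,0,0,0,0,0]

```text
t: 17.85
eef_pos: [0.4862, -0.2348, 0.432]
ee_rot: [-3.141, 0.007, 2.965]
force: [1.2, -0.3, -0.4]
width: 0.0401
```

move_arm:
  deltas:
    - [2,15,0,0,0,0.5]
    - [2,25,0,0,0,0.5]
    - [2,25,0,0,0,0.5]
    - [2,25,0,0,0,0.5]
    - [2,25,0,0,0,0.5]

```text
t: 18.27
eef_pos: [0.4952, -0.1185, 0.4272]
ee_rot: [3.141, 0.0, 3.008]
force: [0.5, 0.0, -0.7]
width: 0.0399
```

move_arm:
  deltas:
    - [2,25,0,0,0,0.5]
    - [2,25,0,0,0,0.5]
    - [2,25,0,0,0,0.5]
    - [2,25,0,0,0,0.5]
    - [2,25,0,0,0,0.5]

```text
t: 18.68
eef_pos: [0.5052, 0.0067, 0.4272]
ee_rot: [3.141, 0.0, 3.053]
force: [1.3, -0.2, -1.3]
width: 0.0397
```

move_arm:
  deltas:
    - [2,25,0,0,0,0.5]
    - [2,25,0,0,0,0.5]
    - [2,25,0,0,0,0.5]
    - [2,25,0,0,0,0.5]
    - [2,25,0,0,0,0.5]

```text
t: 19.1
eef_pos: [0.5153, 0.1317, 0.4272]
ee_rot: [3.141, 0.0, 3.096]
force: [1.4, -1.1, -0.6]
width: 0.0397
```

move_arm:
  deltas:
    - [0,10,0,0,0,0.5]
    - [0,0,-8,0,0,0]
    - [0,0,-12,0,0,0]
    - [0,0,0,0,0,0]
    - [0,0,0,0,0,0]

```text
t: 19.52
eef_pos: [0.5153, 0.1398, 0.4061]
ee_rot: [-3.14, -0.001, 3.104]
force: [0.0, -1.2, -0.7]
width: 0.0398
```

```bash
cat >> hk.py <<'E'
  for e in arm.spot_point('loupe_eye',n)[:4]: print('eye',np.round(e['xy'],1),round(e['score'],2))
E
python3 hk.py; python3 - <<'E'
from h import *
print(arm.get_state()['width'])
w=arm.grab_frame('wrist')
for t,z in(('hook_seat',.17),('hook_hub',.166)):print(t,[(np.round(d['xy'],1).tolist(),round(d['score'],2),np.round(onz('wrist',d['xy'],z),4)) for d in arm.spot_point(t,'wrist')[:2]])
a=arm.grab_frame('scene');b=arm.grab_frame('side')
cv2.imwrite('pics/l.png',np.vstack([np.hstack([cv2.resize(x,(400,320),interpolation=2) for x in(a[210:330,320:470],b[190:310,210:360])]),np.hstack([cv2.resize(w,(360,270))]+[np.zeros((270,440,3),np.uint8)])])[:,:,::-1])
E
```

```text
[0.5153 0.1398 0.4061] [-1.799e+02 -1.000e-01  1.778e+02] [ 0.  -1.2 -0.7] [-0.1  -0.08 -0.01]
scene [384.9, 268.7] [-0.0442 -0.    ] 180.06167804998597
eye [405.3 215.7] 0.88
eye [260.7 198.4] 0.88
eye [172.1 208.6] 0.68
side [249.5, 245.2] [ 0.0065 -0.0024] 339.86434173180976
eye [295.9 232.5] 0.96
eye [376.8 227.9] 0.71
eye [359.3 191.4] 0.67
0.03992212874391422
hook_seat []
hook_hub [([323.4, 407.5], 0.95, array([0.6216, 0.138 , 0.166 ]))]
```

View pics/l.png

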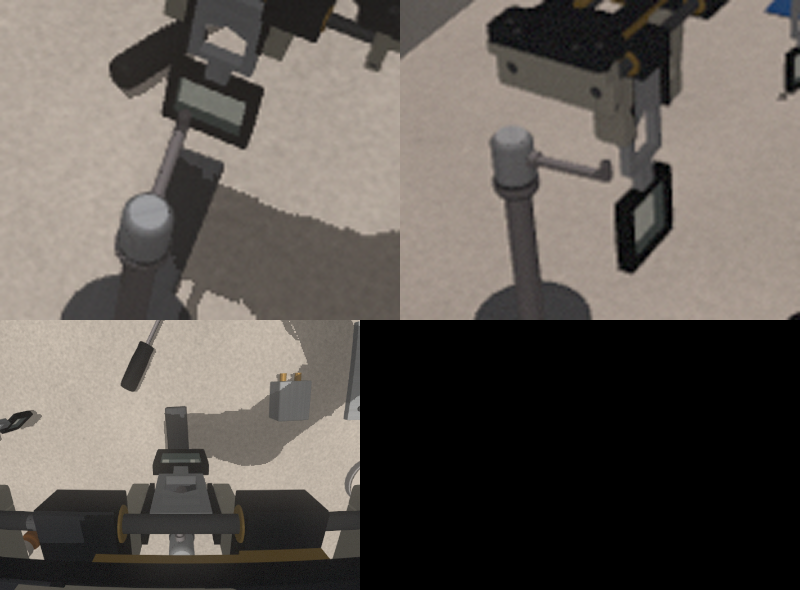

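The loupe is held upright outside the hook. The tip shows at scene (388.6,257) and side (287,251), and the bar points along the foot. Triangulate the tip against the eye.

```bash
python3 - <<'E'
from h import *
f=lambda x:np.round(x,4).tolist()
p,e=tri([('scene',(388.6,257)),('side',(287.3,251))]);print('tip',f(p),e,f(onz('scene',(388.6,257),.176)),f(onz('side',(287.3,251),.176)))
p,e=tri([('scene',(405.3,215.7)),('side',(295.9,232.5))]);print('eye',f(p),e)
# expected eye from tool
s=arm.get_state();print('eye exp',s['eef_pos'][2]-.1593-.014, f(proj('scene',[*s['eef_pos'][:2],s['eef_pos'][2]-.1733])),f(proj('side',[*s['eef_pos'][:2],s['eef_pos'][2]-.1733])))
for th in (172,176,180,184):
    t=np.radians(th);print(th,*(np.round(proj(n,[.619+.072*np.cos(t),.137+.072*np.sin(t),.176]),1) for n in('scene','side')))
E
```

```text
tip [0.551, 0.1313, 0.1741] [np.float64(5.0), np.float64(5.0)] [0.5562, 0.1354, 0.176] [0.5484, 0.1275, 0.176]
eye [0.5171, 0.1419, 0.2364] [np.float64(2.9), np.float64(2.9)]
eye exp 0.2334758188928257 [[405.3234, 217.4865]] [[298.4907, 232.7212]]
172 [[397.5 255.4]] [[282.2 257. ]]
176 [[394.6 254. ]] [[283.9 255.5]]
180 [[391.7 252.7]] [[285.3 254. ]]
184 [[388.6 251.7]] [[286.6 252.5]]
```

move_arm:
  deltas:
    - [0,-1.5,-10,0,0,1]
    - [0,-1.5,-10,0,0,1]
    - [0,-2,-10,0,0,1]
    - [0,0,-10,0,0,0]
    - [0,0,-6,0,0,0]

```text
t: 20.48
eef_pos: [0.5152, 0.1352, 0.3585]
ee_rot: [-3.14, -0.002, -3.127]
force: [0.4, -0.0, -1.2]
width: 0.04
```

move_arm:
  deltas:
    - [0,0,0,0,0,0]
    - [0,0,0,0,0,0]
    - [0,0,0,0,0,0]
    - [0,0,0,0,0,0]
    - [0,0,0,0,0,0]

```text
t: 20.9
eef_pos: [0.5157, 0.1357, 0.3612]
ee_rot: [3.141, 0.001, -3.126]
force: [-0.3, -0.4, 0.1]
width: 0.0398
```

```bash
python3 hk.py; python3 - <<'E'
from h import *
w=arm.grab_frame('wrist');a=arm.grab_frame('scene');b=arm.grab_frame('side')
cv2.imwrite('pics/m.png',np.hstack([cv2.resize(x,(400,320),interpolation=2) for x in(a[210:330,320:470],b[190:310,210:360])])[:,:,::-1])
E
```

```text
[0.5157 0.1357 0.3612] [ 180.     0.  -179.1] [-0.3 -0.4  0.1] [-0.04 -0.01 -0.02]
scene [384.0, 270.7] [-0.0403 -0.    ] 180.05696027260623
eye [171.1 209.1] 0.72
eye [398.7 235.9] 0.62
eye [259.1 197.8] 0.61
side [273.0, 250.9] [-0.0424 -0.0056] 187.5523886112722
eye [359.9 192.5] 0.94
eye [302.2 253.9] 0.75
eye [375.9 223.1] 0.59
```

View pics/m.png

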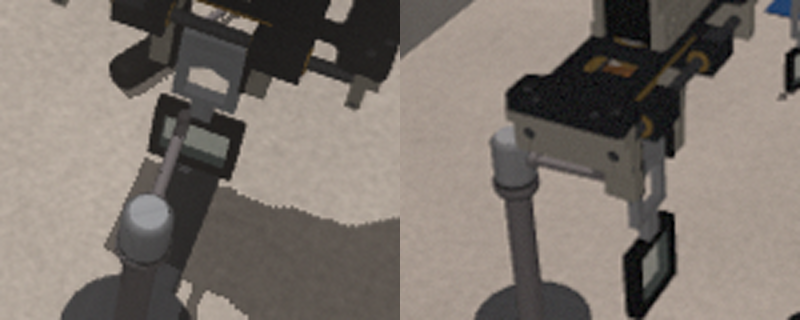

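```bash
python3 - <<'E'
from h import *
s=arm.get_state();x,y,z=s['eef_pos'];print('eye exp',np.round(proj('scene',[x,y,z-.1733]),1),np.round(proj('side',[x,y,z-.1733]),1))
for yy in(.126,.13,.134,.138,.142):print(yy,np.round(proj('scene',[.547,yy,.180]),1))
print('hubtop',np.round(proj('scene',[.619,.137,.183]),1),'obs',320+148*.375,210+(200*.375))
E
```

```text
eye exp [[398.7 233.1]] [[300.9 253. ]]
0.126 [[385.3 248.9]]
0.13 [[387.7 249.8]]
0.134 [[390.1 250.7]]
0.138 [[392.5 251.6]]
0.142 [[395.  252.5]]
hubtop [[375.2 287.8]] obs 375.5 285.0
```

move_arm:
  deltas:
    - [4,-0.8,-0.5,0,0,0.5]
    - [5,-0.7,0,0,0,0.5]
    - [5,0,0,0,0,0]
    - [5,0,0,0,0,0]
    - [5,0,0,0,0,0]

```text
t: 21.77
eef_pos: [0.5403, 0.1341, 0.3601]
ee_rot: [-3.142, -0.0, -3.109]
force: [-0.0, 0.1, -0.2]
width: 0.0398
```

move_arm:
  deltas:
    - [3,0,0,0,0,0]
    - [3,0,0,0,0,0]
    - [3,0,0,0,0,0]
    - [3,0,0,0,0,0]
    - [3,0,0,0,0,0]

```text
t: 22.18
eef_pos: [0.5548, 0.1341, 0.3601]
ee_rot: [3.142, -0.0, -3.109]
force: [0.1, -0.4, -0.9]
width: 0.0399
```

No contact force while passing the tip. Continue to mid bar and then lower gently.

move_arm:
  deltas:
    - [4,0.2,0,0,0,0]
    - [4,0.2,0,0,0,0]
    - [4,0.2,0,0,0,0]
    - [4,0.2,0,0,0,0]
    - [3,0,0,0,0,0]

```text
t: 22.6
eef_pos: [0.5741, 0.135, 0.3601]
ee_rot: [-3.142, 0.0, -3.109]
force: [0.3, -0.5, -0.5]
width: 0.0395
```

move_arm:
  deltas:
    - [0,0,-2,0,0,0]
    - [0,0,-2,0,0,0]
    - [0,0,-2,0,0,0]
    - [0,0,-2,0,0,0]
    - [0,0,-2,0,0,0]

```text
t: 23.02
eef_pos: [0.5734, 0.1349, 0.3499]
ee_rot: [-3.142, -0.0, -3.109]
force: [0.8, -0.5, -0.5]
width: 0.0397
```

```bash
python3 hk.py
```

```text
[0.5734 0.1349 0.3499] [-180.    -0.  -178.1] [ 0.8 -0.5 -0.5] [-0.04 -0.    0.01]
scene [387.6, 268.4] [-0.0465  0.0036] 175.6048569192841
eye [386.6 268.3] 0.87
eye [171.9 212.8] 0.61
eye [258.9 198.9] 0.57
side [272.2, 253.3] [-0.0449  0.0014] 178.2692769305059
eye [373.6 224. ] 0.88
eye [272.  251.4] 0.7
eye [361.3 191.7] 0.69
```

move_arm:
  deltas:
    - [0,0,-0.8,0,0,0]
    - [0,0,-0.8,0,0,0]
    - [0,0,-0.8,0,0,0]
    - [0,0,-0.8,0,0,0]
    - [0,0,-0.8,0,0,0]

```text
t: 23.73
eef_pos: [0.5736, 0.1349, 0.3461]
ee_rot: [3.142, -0.0, -3.109]
force: [-0.4, 0.6, -0.8]
width: 0.0402
```

move_arm:
  deltas:
    - [0,0,-0.5,0,0,0]
    - [0,0,-0.5,0,0,0]
    - [0,0,-0.5,0,0,0]
    - [0,0,0,0,0,0]
    - [0,0,0,0,0,0]

```text
t: 24.15
eef_pos: [0.5736, 0.1349, 0.3446]
ee_rot: [-3.142, -0.0, -3.109]
force: [0.2, -0.5, -1.5]
width: 0.0398
```

move_arm:
  deltas:
    - [0,0,-0.4,0,0,0]
    - [0,0,-0.4,0,0,0]
    - [0,0,-0.4,0,0,0]
    - [0,0,0,0,0,0]
    - [0,0,0,0,0,0]

```text
t: 24.57
eef_pos: [0.5736, 0.1349, 0.3435]
ee_rot: [-3.142, 0.0, -3.109]
force: [0.2, -0.0, -0.8]
width: 0.0398
```

move_arm:
  deltas:
    - [0,0,-0.4,0,0,0]
    - [0,0,-0.4,0,0,0]
    - [0,0,-0.4,0,0,0]
    - [0,0,0,0,0,0]
    - [0,0,0,0,0,0]

```text
t: 24.98
eef_pos: [0.5736, 0.1348, 0.3431]
ee_rot: [-3.142, 0.001, -3.109]
force: [-2.0, -0.9, 4.4]
width: 0.0398
```

Contact: the bar now carries the loupe (+4 N). Ease up a touch, soften the grip and release.

move_arm:
  deltas:
    - [0,0,0.4,0,0,0]
    - [0,0,0,0,0,0]
    - [0,0,0,0,0,0]
    - [0,0,0,0,0,0]
    - [0,0,0,0,0,0]
  squeeze: 4

```text
t: 25.4
eef_pos: [0.5737, 0.1348, 0.343]
ee_rot: [-3.141, 0.0, -3.109]
force: [-0.8, -0.7, 5.2]
width: 0.0399
```

move_arm:
  deltas:
    - [0,0,0,0,0,0]
    - [0,0,0,0,0,0]
    - [0,0,0,0,0,0]
    - [0,0,0,0,0,0]
    - [0,0,0,0,0,0]
  claw: 115

```text
t: 25.82
eef_pos: [0.5736, 0.135, 0.3424]
ee_rot: [-3.142, -0.0, -3.109]
force: [0.5, 1.0, -0.3]
width: 0.0481
```

move_arm:
  deltas:
    - [0,0,0,0,0,0]
    - [0,0,0,0,0,0]
    - [0,0,0,0,0,0]
    - [0,0,0,0,0,0]
    - [0,0,0,0,0,0]
  claw: 80

```text
t: 26.23
eef_pos: [0.5736, 0.1349, 0.3427]
ee_rot: [3.142, 0.0, -3.109]
force: [0.3, 0.0, 0.8]
width: 0.06
```

```bash
python3 hk.py
```

```text
[0.5736 0.1349 0.3427] [ 180.     0.  -178.1] [0.3 0.  0.8] [-0.   -0.   -0.04]
eye [170.2 214. ] 0.73
eye [382.7 267.2] 0.67
eye [259.3 196.3] 0.59
eye [492.1 306.5] 0.28
side [272.3, 251.9] [-0.0428 -0.0024] 183.22891338513008
eye [272.4 253.2] 0.91
eye [376. 228.] 0.59
eye [380.7 338.5] 0.21
```

Released, no contact. Retreat straight up, then away, and check.

move_arm:
  deltas:
    - [0,0,4,0,0,0]
    - [0,0,8,0,0,0]
    - [0,0,10,0,0,0]
    - [0,0,14,0,0,0]
    - [0,0,18,0,0,0]

```text
t: 26.95
eef_pos: [0.5734, 0.1348, 0.3975]
ee_rot: [-3.141, -0.001, -3.109]
force: [0.5, 0.6, 0.4]
width: 0.0598
```

move_arm:
  deltas:
    - [0,0,20,0,0,0]
    - [0,0,20,0,0,0]
    - [0,-20,10,0,0,0]
    - [0,-30,0,0,0,0]
    - [0,-30,0,0,0,0]

```text
t: 27.37
eef_pos: [0.5735, 0.0546, 0.449]
ee_rot: [3.141, 0.003, -3.107]
force: [0.4, -0.3, -0.4]
width: 0.0601
```

move_arm:
  deltas:
    - [0,-30,0,0,0,0]
    - [0,-30,0,0,0,0]
    - [0,-30,0,0,0,0]
    - [0,0,0,0,0,0]
    - [0,0,0,0,0,0]

```text
t: 27.78
eef_pos: [0.5734, -0.0366, 0.4479]
ee_rot: [3.141, 0.001, -3.112]
force: [-0.5, -0.4, -0.0]
width: 0.0604
```

move_arm:
  deltas:
    - [0,0,0,0,0,0]
    - [0,0,0,0,0,0]
    - [0,0,0,0,0,0]
    - [0,0,0,0,0,0]
    - [0,0,0,0,0,0]

```text
t: 28.2
eef_pos: [0.5736, -0.0344, 0.4467]
ee_rot: [3.142, 0.0, -3.108]
force: [0.2, -1.2, -0.1]
width: 0.06
```

```bash
python3 hk.py; python3 - <<'E'
from h import *
a=arm.grab_frame('scene');b=arm.grab_frame('side')
t=np.hstack([cv2.resize(x,(400,320),interpolation=2) for x in(a[210:330,320:470],b[190:310,210:360])])
u=np.hstack([cv2.resize(x,(373,280)) for x in(a,b)]);u=np.hstack([u,np.zeros((280,54,3),np.uint8)])
cv2.imwrite('pics/n.png',np.vstack([t,u])[:,:,::-1])
for n in('scene','side'):
    for k in('vial','module','driver','rest'):print(n,k,[np.round(e['xy'],1).tolist() for e in arm.spot_point(k,n)[:1]])
E
```

```text
[ 0.5736 -0.0344  0.4467] [ 180.     0.  -178.1] [ 0.2 -1.2 -0.1] [-0.06 -0.02 -0.03]
scene [385.4, 271.2] [-0.0404  0.0022] 176.81357403013348
eye [385.1 266.9] 0.9
eye [257.1 198.3] 0.63
eye [169.4 209.6] 0.59
side [272.6, 254.9] [-0.0481  0.0052] 173.78437675843827
eye [274.7 251.4] 0.91
eye [375.6 223.6] 0.73
eye [362.1 189.7] 0.71
scene vial [[191.5, 317.5]]
scene module [[493.8, 303.3]]
scene driver [[395.5, 222.6]]
scene rest [[217.4, 210.2]]
side vial [[292.1, 228.6]]
side module [[281.5, 407.5]]
side driver [[381.0, 337.6]]
side rest [[387.4, 236.9]]
```

```bash
python3 - <<'E'
from h import *
ob={}
for n in('scene','side'):
    arm.grab_frame(n)
    for k in('loupe_eye','loupe_mid','loupe'):
        L=arm.spot_point(k,n); L=[e['xy'] for e in L if abs(e['xy'][0]-(388 if n=='scene' else 275))<30]
        if L: ob.setdefault(k,[]).append((n,L[0]))
for k,v in ob.items():
    if len(v)==2: p,e=tri(v);print(k,np.round(p,4),e)
E
```

```text
loupe_eye [0.5732 0.1381 0.1649] [np.float64(1.6), np.float64(1.6)]
loupe_mid [0.5743 0.1293 0.1277] [np.float64(0.0), np.float64(0.0)]
loupe [0.5714 0.1278 0.054 ] [np.float64(2.4), np.float64(2.4)]
```

```bash
python3 -c "
from station import arm
print(arm.job_done())"
```

```text
the job is handed in; nothing more can be done
None
```

The loupe is hanging by its eye on the hook's bar. The job was handed in after about 28 s of robot time, and no verdict is given.

- **Hook:** With the loupe still in its rest, I pushed the hook clockwise with closed fingers until the force climbed at its stop. I held it there at 10.5–11.2 N for about 1.25 s. The highest force I read was 11.2 N.
- **Loupe:** I gripped the large loupe across its head (39–40 mm wide) and lifted it straight up. No contact force showed as the eye passed over the upturned tip. I lowered it onto the bar until it pressed with about 5 N, then released and moved away.

**Last checks:**
- **Loupe position:** The camera fixes put the eye, middle and lower edge at about 165, 128 and 54 mm high. The expected heights are 170, 127 and 56.5 mm.
- **Bystanders:** The vial, the module, the rest and the smaller loupes were found where they started, within 5 pixels. For the driver that holds in the scene view only, because the side view missed it at the start.
- **Hook direction:** Final readings were 174° and 177°, against about 181° for the foot. Single readings vary by 5–10° and the two cameras disagreed by a few millimetres, so the exact angle is uncertain. I felt no sideways force on the hook after pressing it.
- **No final picture:** The 12-picture viewing limit was reached, so the final state was checked only by the networks' points, not by eye.

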